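# Spring the cover of an isolator box with a pry tool and switch it on

## Task

Switch on the isolator inside the grey box on the bench. Draw the pry tool fully out from under the low shelf by its blade, put it down and take it again by its wooden handle, then lever the cover off its snap catches with the blade in the front notch and swing it open until it stands upright or further back. Lay the tool flat on the bench, then push the toggle in the box fully over, away from the notch, leaving the tape measure, regulator, dark jar and wrench where they are.

Things in the scene. Friction and masses are not known exactly. Their poses are not given: they have to be found in the camera images.
- box: Grey isolator box, fixed, 160 (x) x 190 (y) x 100 high, walls 5. Origin: centre of its underside, on the bench; x from the front wall (pry notch) to the back (hinge), y to its left, z up. The cover, a plate 6 thick, 150 x 178, lies flush inside the rim and cannot be gripped. Two cable glands stand out 25 at the left. Behind the notch 28 is empty down to z = 60; the toggle is in the middle
- notch (a point): Middle of the outer lower edge of the pry notch, over which the tool is levered: box (-80, 0, 88.5), axes as the box. The notch is a cut 46 wide (y) in the front wall, open at the top. The closed cover's front edge lies 5 behind the outer face, its underside 94 above the bench: a gap 5.5 high is left for the blade
- cover (a joint): Cover hinge, rad: 0 closed, 1.57 upright, stop at 1.85. Opens upward about a y axis at the back. Two sprung snap catches hold it, about 15 N at its front edge, and let go when the edge has risen about 5 mm (0.035 rad). Then the hinge is stiff (0.15 N m) and the cover stays at any angle
- cover_hinge (a point): Middle of the hinge axis of the cover: box (77, 0, 99); axes as the box. The cover's front edge is 152 from it
- cover_edge (a point): Middle of the lower front edge of the cover, moves with it
- pry_tool: Loose pry tool, 210 long, 0.13 to 0.21 kg: wooden handle (x -105 to 0, 28 wide, 24 high), stiff flat steel blade (x 0 to 105, 22 wide, 3.5 thick, 2.5 in the last 12) 12 above the underside. It balances in the handle, 30 behind the blade root, so the blade lies level 10 clear of the bench. Origin: underside, at the blade root; x to the blade tip, z up
- blade_tip (a point): Middle of the end of the blade: tool (105, 0, 12)
- handle_mid (a point): A point in the handle: tool (-45, 0, 12)
- shelf: Low dark steel bench shelf, fixed, 160 deep (x) x 300 wide (y) x 46 high, open to the front (-x), closed at sides and back; 37 clear under its front lip. Origin: centre of its underside; front edge at x = -80. The tool's handle lies 25 to 40 behind this edge, its blade sticks out 65 to 80. A jar, a box and a tape roll stand fixed on its back half
- toggle (a joint): Toggle of the isolator, rad: 0 leaning towards the notch (off), 1.2 stop, leaning away from it (on). Stays where it is put; moves with 2 to 4 N at its tip. Pivot along y at box (-12, 0, 45)
- toggle_tip (a point): Middle of the toggle's end, 36 from its pivot; the toggle is 42 wide (y) and 11 thick
- tape_measure: Yellow tape measure 36 x 80 x 60, loose; origin at its underside; a bystander
- regulator: Brass gas regulator 96 x 130 x 81, loose; origin at its underside; a bystander
- jar_paste: Dark jar 60 across, 85 high, loose, right of the box; origin at its underside; a bystander
- wrench_17: Combination wrench 39 x 229 x 10, loose, left in front; origin at its underside; a bystander

How it is judged:
On the way, in this order (a step that is already met when the one before it is completed fails the run):
1. the tool is drawn fully out from under the shelf, put down on the bench and let go (x of handle_mid in the frame of shelf below -0.135 m and contact force between pry_tool and the fingers below 0.1 N and linear speed of pry_tool below 0.02 m/s and height (world z) of handle_mid between -0.005 and 0.022 m and height (world z) of blade_tip between -0.005 and 0.03 m), for 0.1 s.
2. the cover is levered off its catches by the tool, held by its handle (value of joint cover above 0.04 rad and contact force between pry_tool and box above 0.3 N and contact force between pry_tool and the fingers above 0.5 N and distance between the grasp point and handle_mid below 0.07 m), for 0.1 s.
3. the cover stands upright or further back (value of joint cover above 1.5 rad), for 0.2 s.
4. the tool lies flat on the bench, let go (value of joint cover above 1.5 rad and contact force between pry_tool and the fingers below 0.1 N and linear speed of pry_tool below 0.02 m/s and height (world z) of handle_mid between -0.005 and 0.022 m and height (world z) of blade_tip between -0.005 and 0.03 m), for 0.2 s.
5. the toggle is pushed fully over (value of joint toggle above 1.05 rad), for 0.2 s.
At the end, for the whole second after the job is handed in: The cover stands open by at least 1.5 rad, the toggle is over by at least 1.05 of 1.2 rad, and the pry tool lies flat and still on the bench (handle middle below 22 mm, blade tip below 30 mm), released (all of step 4 and value of joint toggle above 1.05 rad); the robot touches nothing.
It fails at once if the tape measure is moved more than 30 mm (distance of tape_measure from where it was at the start of the episode above 0.03 m).
It fails at once if the regulator is moved more than 30 mm (distance of regulator from where it was at the start of the episode above 0.03 m).
It fails at once if the jar is moved more than 30 mm (distance of jar_paste from where it was at the start of the episode above 0.03 m).
It fails at once if the wrench is moved more than 30 mm (distance of wrench_17 from where it was at the start of the episode above 0.03 m).
It also fails if it takes over 72 s, if anything falls off the work surface, if the arm or the gripper's body presses on something with over 40 N, if the wrist force passes 120 N, or if a joint passes its speed limit or range.

## Robot

A 6-joint arm with a two-finger parallel gripper is mounted at the origin on a cart in front of the work surface, level with it; the furniture and walls round the work are solid. World frame = base frame: x ahead of the robot, y to its left, z up, the work surface at z = 0. Lengths are in m, angles in rad, forces in N, time in s.
With the tool pointing down it reaches from about 0.425 to 0.95 m from the base axis. Payload 3.5 kg.
Tool frame: the origin (TCP) lies at the very end of the fingers, on their centre line; the grasp point (between the pads) lies 19 mm behind it; z points along the fingers, y is the line along which they close (so a half turn about z gives the same grasp; the last joint's range is limited). The gripper opens to 85 mm and grips with 20 to 120 N. Pads are 22 mm wide; open, the fingers measure 114 mm over their backs; the gripper's body (76 mm by 85 mm) begins 54 mm behind the grasp point. The pads swing forward as they close: fully open they stand 13 mm farther back than shut.
Start: joints at [-1.376, 0.286, 1.577, -0, 1.279, -0.15], TCP at [0.228, -0.635, 0.231] pointing down, gripper open.
Joint ranges: [-2.77, 2.77], [-0.9, 2.22], [0.21, 2.48], [-1.53, 4.67], [0.24, 2.81], [-2.84, 2.84]. Speed limits (rad/s): [2.79, 2.79, 3.14, 3.14, 3.14, 3.14].

## Interface

Orientations are given as a unit quaternion [x, y, z, w].
In Python, from station import robot, cams, sensors gives the robot as it stands (robot), with the cameras (cams) and the readings (sensors).
- The arm moves only by the shell command python3 shift.py 'ROWS' [OPENING] [FORCE]. ROWS is a JSON list of rows, 1 to 10 of them, each of 6 numbers: dx, dy, dz in m, then a rotation vector rx, ry, rz in rad; each row is the pose to reach, as a shift and turn from the pose commanded when the command began, along the tool's axes at that moment; what a row does not reach only later rows make up. A row lasts 1/10 s, in which the tool goes at most 0.05 m and 0.15 rad, less where a joint would pass 70% of its speed; a pose out of reach is approached as far as the arm can. OPENING is the opening from 0.0 (shut) to 1.0 (fully open), set as the command begins (- or left out keeps the last). The fingers move at their own pace and stop on an object; FORCE is the grip in N (left out, the last holds). Time passes only in rows, so rows that do not move let the fingers close. It prints the time, the measured TCP pose, the force, the opening and the grip force at its end.
- sensors.sense(): the state, without advancing time (a new reading comes with each control period).
- cams.capture(name): name is "side" or "top"; returns the picture (384x512x3 uint8, blue, green, red); there is no depth.
- cams.camera_info(name): a dict with "fx", "fy", "cx", "cy" (pixels), "k1" (the pictures are not rectified: a ray, as slopes to the right and down, at radius r is drawn at 1 + k1 r^2 times it, then the intrinsics apply), "view" (4x4, takes a point from world to camera coordinates). Camera axes: x right, y down, z forward; pixel columns grow to the right and rows downward; lengths in m; the calibration is good to about 2 mm. A picture is of the moment at which its call begins. camera_info takes no time and is no camera call.
- robot.job_done(): hands the job in; it is judged then, once.
The state is a dict: "time_s": time; "joint_pos": joint angles; "joint_velocities": joint speeds; "effort": joint torques, N m; "tcp_pos": TCP position; "orientation": TCP orientation; "ft_force": force on the tool from outside, world axes, zero at the start; "torque": the same for the moment, N m; "finger_gap": opening from 0.0 (shut) to 1.0 (fully open); "grip_force": force on a finger pad.
Only numpy, scipy, OpenCV 4.12 (cv2) and the standard library are available. Lean on these libraries where they do the work, as an engineer would, in place of code of your own. Each camera call takes 0.05 s, during which the arm holds its last target. There are 200 camera calls.

## Working session

There is one attempt and no reset: what is moved stays moved. The work goes in short steps, Python scripts to look and compute and a shell command to move; the robot and the scene stay as the last step left them, time stands still between calls to the robot, and variables do not carry over. Pictures are saved under pics/ and viewed, at most 10 in all, crops included, and the job is handed in when it is done.

```bash
ls; mkdir -p pics; python3 - <<'E'
from station import robot, cams, sensors
import cv2
for n in("top","side"):
    im=cams.capture(n); cv2.imwrite(f"pics/{n}0.png",cv2.resize(im,(800,600),interpolation=cv2.INTER_CUBIC))
    cv2.imwrite(f"pics/raw_{n}0.png",im)
    c=cams.camera_info(n); print(n,c)
print(sensors.sense())
E
```

```text
pics
shift.py
station.py
top {'fx': 423.03955739202934, 'fy': 423.03955739202934, 'cx': 255.85735702143006, 'cy': 190.07835111077333, 'k1': -0.09344303491867241, 'view': array([[-0.04016524, -0.99917225,  0.00644794, -0.00349587],
       [-0.97649761,  0.03788455, -0.2121725 ,  0.56361607],
       [ 0.2117526 , -0.01481836, -0.97721096,  1.20248677],
       [ 0.        ,  0.        ,  0.        ,  1.        ]])}
side {'fx': 444.0715604928218, 'fy': 444.0715604928218, 'cx': 259.2233055312192, 'cy': 193.37817957837046, 'k1': -0.07975895824015725, 'view': array([[-0.01827662, -0.9998319 , -0.00146274, -0.00565214],
       [-0.79707757,  0.01545351, -0.60367916,  0.49541707],
       [ 0.60360029, -0.0098673 , -0.79722602,  1.40046511],
       [ 0.        ,  0.        ,  0.        ,  1.        ]])}
{'time_s': 0.1, 'joint_pos': array([-1.37600702e+00,  2.87126091e-01,  1.57805322e+00,  1.55678358e-05,
        1.27860562e+00, -1.49995635e-01]), 'joint_velocities': array([-8.99975453e-05, -1.59152129e-03, -3.37988313e-03,  9.47974344e-05,
       -9.15009208e-04, -3.98740848e-04]), 'effort': array([ 9.69049574e-05, -4.07296336e+01, -2.93700600e+01, -1.47098349e-04,
        3.38996273e-03,  1.69715514e-05]), 'tcp_pos': array([ 0.22806205, -0.63466335,  0.23004058]), 'orientation': array([ 9.85176977e-01,  1.71537525e-01, -1.70983109e-05, -1.09603028e-03]), 'ft_force': array([-0.44030709,  0.44826442, -0.36030557]), 'torque': array([-0.01786212, -0.0058601 , -0.01181276]), 'grip_force': 0.0, 'finger_gap': 1.0006884462436902}
```

View pics/top0.png

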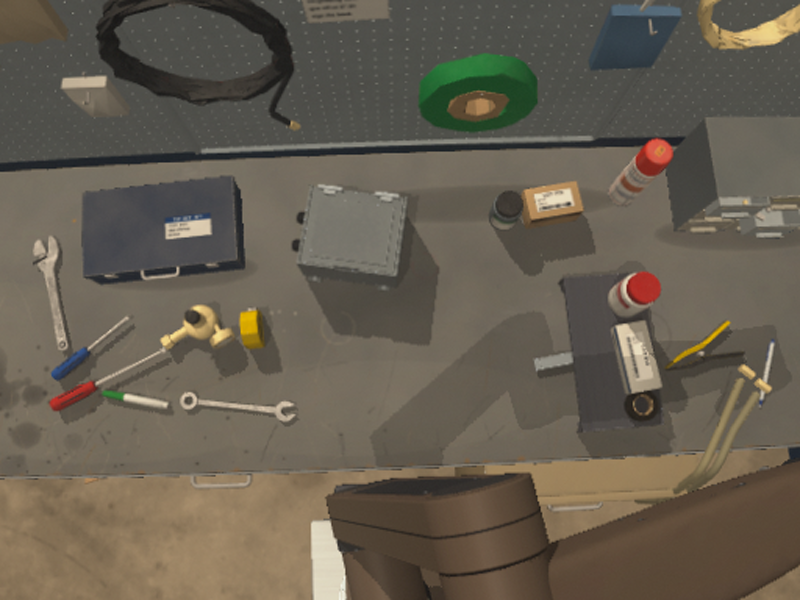

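View pics/side0.png

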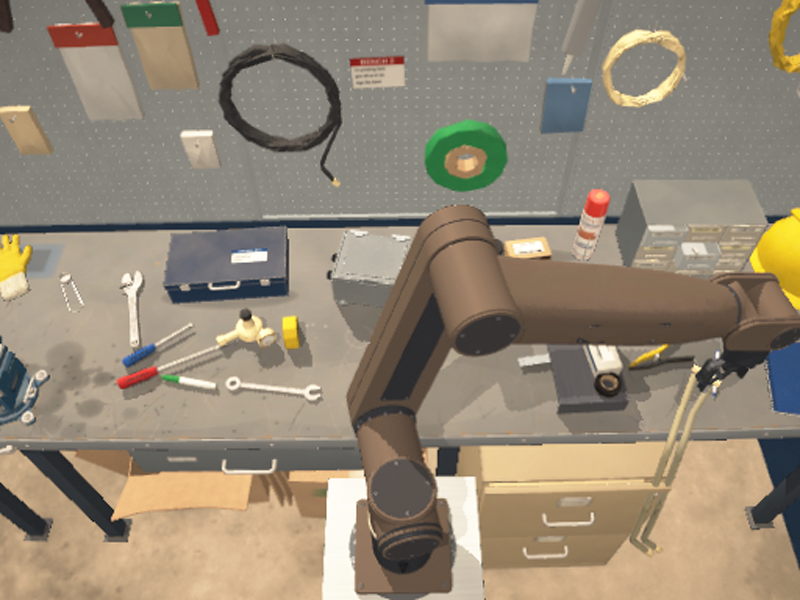

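The top view shows the box at about (352,230), the blade at (536–573, 360) left of the shelf, the jar at (507,208), the regulator at (200,325), the tape at (250,327) and the wrench at (240,405). I'll zoom in on the box and the shelf.

```bash
cat > h.py <<'E'
import numpy as np,cv2
from station import robot, cams, sensors
from scipy.spatial.transform import Rotation as R
def cam(n):
    c=cams.camera_info(n);K=np.array([[c['fx'],0,c['cx']],[0,c['fy'],c['cy']],[0,0,1]]);return K,np.array([c['k1'],0,0,0]),np.array(c['view'])
def proj(n,P):
    K,d,V=cam(n);return cv2.projectPoints(np.atleast_2d(P).astype(float),cv2.Rodrigues(V[:3,:3])[0],V[:3,3],K,d)[0][:,0]
def back(n,uv,z):
    K,d,V=cam(n);s=cv2.undistortPoints(np.array(uv,float).reshape(-1,1,2),K,d)[:,0]
    D=np.c_[s,np.ones(len(s))]@V[:3,:3];o=-V[:3,:3].T@V[:3,3];return o+D*((z-o[2])/D[:,2])[:,None]
def pose():
    s=sensors.sense();return s['tcp_pos'],R.from_quat(s['orientation'])
def togo(P,Rt=None):
    p,r=pose();print('d',np.round(r.inv().apply(np.array(P)-p),4),end=' ')
    if Rt is not None: print('rv',np.round((r.inv()*Rt).as_rotvec(),4),end='')
    print()
E
python3 - <<'E'
import cv2,numpy as np
im=cv2.imread('pics/raw_top0.png')
a=im[105:190,180:280];b=im[165:285,335:435]
f=lambda x:cv2.resize(x,None,fx=4,fy=4,interpolation=cv2.INTER_CUBIC)
o=np.zeros((480,800,3),np.uint8);o[:340,:400]=f(a);o[:,400:]=f(b);cv2.imwrite('pics/crop0.png',o)
E
```

```text
(no output)
```

View pics/crop0.png

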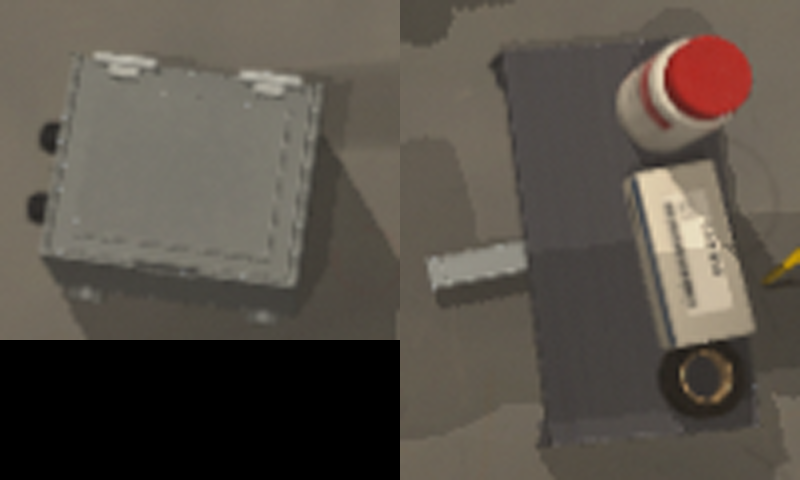

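The crop shows the box's top corners at about (72,55), (322,85), (297,286) and (43,256). The blade's tip corners are at (428,258) and (433,288), and it meets the shelf lip at (524,241) and (527,268). The shelf's front top corners are at (503,48) and (543,445).

```bash
cat > m0.py <<'E'
from h import *
A=lambda L:[(180+(x+.5)/4-.5,105+(y+.5)/4-.5) for x,y in L]
B=lambda L:[(335+(x-400+.5)/4-.5,165+(y+.5)/4-.5) for x,y in L]
bx=back('top',A([(72,55),(322,85),(297,286),(43,256)]),.1);print(bx.round(4))
print('sides',[np.linalg.norm(bx[i]-bx[(i+1)%4]).round(4) for i in range(4)])
c=bx.mean(0);fr=(bx[2]+bx[3])/2;bk=(bx[0]+bx[1])/2
yaw=np.arctan2(*((bx[0]-bx[1]+0)[:2]+(bx[3]-bx[2])[:2])[[1,0]])-np.pi/2
yaw2=np.arctan2(*(bk-fr)[:2][[1,0]]);print('box',c,yaw,yaw2)
t=back('top',B([(428,258),(433,288),(524,241),(527,268)]),.0138);print(t.round(4),np.linalg.norm(t[0]-t[1]),np.linalg.norm(t[2]-t[3]))
tip=(t[0]+t[1])/2;mid=(t[2]+t[3])/2;d=mid-tip;print('tip',tip,'mid',mid,'out',np.linalg.norm(d),'dir tool +x',np.arctan2(-d[1],-d[0]))
s=back('top',B([(503,48),(543,445)]),.046);print('shelf front',s,np.linalg.norm(s[0]-s[1]),np.arctan2(*(s[0]-s[1])[:2][[1,0]])-np.pi/2)
for n,uv,z in[('jar',(325,130),.085),('tape',(160,210),.06),('reg',(127,207),.05),('wr',(120,256),.01),('wr',(190,263),.01)]:print(n,back('top',[uv],z).round(3))
E
python3 m0.py
```

```text
[[ 0.7821  0.1412  0.1   ]
 [ 0.7506 -0.0458  0.1   ]
 [ 0.5962 -0.021   0.1   ]
 [ 0.6261  0.1638  0.1   ]]
sides [np.float64(0.1897), np.float64(0.1564), np.float64(0.1872), np.float64(0.1576)]
box [0.68875349 0.0595312  0.1       ] -0.16343493499817763 -0.15130415777741324
[[ 0.441  -0.2834  0.0138]
 [ 0.4179 -0.2854  0.0138]
 [ 0.4508 -0.3588  0.0138]
 [ 0.43   -0.3593  0.0138]] 0.023151441486069797 0.02084693119281133
tip [ 0.42947289 -0.28443197  0.0138    ] mid [ 0.440428  -0.3590604  0.0138   ] out 0.07542822220774416 dir tool +x 1.7165506647170976
shelf front [[ 0.59591806 -0.34773559  0.046     ]
 [ 0.29624661 -0.35078945  0.046     ]] 0.2996870094280195 -1.5606059615358767
jar [[ 0.736 -0.243  0.085]]
tape [[0.514 0.261 0.06 ]]
reg [[0.528 0.363 0.05 ]]
wr [[0.385 0.394 0.01 ]]
wr [[0.357 0.18  0.01 ]]
```

```bash
python3 - <<'E'
from h import *
def down(yaw): return R.from_euler('z',yaw)*R.from_quat([1,0,0,0])
togo([.434,-.316,.15],down(1.7166))
E
T='[0.3015,-0.2301,0.03,0,0,-1.37]'; python3 shift.py '[[0.05,-0.038,0,0,0,-0.14],[0.1,-0.076,0,0,0,-0.28],[0.15,-0.114,0,0,0,-0.42],[0.2,-0.152,0,0,0,-0.56],[0.25,-0.19,0,0,0,-0.7],[0.3015,-0.2301,0.03,0,0,-0.84],[0.3015,-0.2301,0.07,0,0,-0.98],[0.3015,-0.2301,0.08,0,0,-1.12],[0.3015,-0.2301,0.08,0,0,-1.26],[0.3015,-0.2301,0.08,0,0,-1.37]]' 0.6
python3 - <<'E'
from h import *
def down(yaw): return R.from_euler('z',yaw)*R.from_quat([1,0,0,0])
s=sensors.sense();print(s['joint_pos'],s['tcp_pos'])
togo([.434,-.316,.003],down(1.7166))
im=cams.capture('top');cv2.imwrite('pics/raw1.png',im)
E
```

```text
time_s: 1.1
tcp_pos: [0.4336, -0.3138, 0.1484]
orientation: [0.651, 0.759, 0.0, -0.003]
ft_force: [-0.3, -0.2, 0.3]
finger_gap: 0.602
grip_force: 0.0
[-8.16137430e-01  6.75308008e-02  1.98724603e+00  5.95181722e-05
  1.09251649e+00 -9.68054019e-01] [ 0.43359702 -0.31379842  0.14837242]
d [-0.0029  0.0005  0.1454] rv [-0.0032 -0.0047  0.0061]
```

```bash
python3 shift.py '[[-0.003,0.0005,0.04,0,0,0],[-0.003,0.0005,0.08,0,0,0],[-0.003,0.0005,0.11,0,0,0],[-0.003,0.0005,0.13,0,0,0],[-0.003,0.0005,0.14,0,0,0],[-0.003,0.0005,0.144,0,0,0],[-0.003,0.0005,0.144,0,0,0]]' 0.6
python3 shift.py '[[0,0,0,0,0,0],[0,0,0,0,0,0],[0,0,0,0,0,0],[0,0,0,0,0,0],[0,0,0,0,0,0],[0,0,0,0,0,0],[0,0,0,0,0,0]]' 0 40
python3 - <<'E'
from h import *
s=sensors.sense();print(s['joint_pos'],s['tcp_pos'])
togo([.434-.23*.145,-.316+.23*.989,.004])
E
```

```text
time_s: 1.85
tcp_pos: [0.4353, -0.32, 0.0076]
orientation: [0.655, 0.756, -0.0, 0.0]
ft_force: [-0.9, 0.2, 0.7]
finger_gap: 0.599
grip_force: 0.0
time_s: 2.55
tcp_pos: [0.4356, -0.3203, 0.0078]
orientation: [0.654, 0.756, -0.0, 0.001]
ft_force: [1.6, -1.4, 0.7]
finger_gap: 0.235
grip_force: 40.0
[-8.21691092e-01  2.92835894e-01  2.03301025e+00 -1.89166829e-04
  8.13850069e-01 -9.65751984e-01] [ 0.43556915 -0.32027328  0.00779131]
d [ 0.2344 -0.0013  0.0034]
```

```bash
python3 shift.py '[[0.02,0,0,0,0,0],[0.045,0,0,0,0,0],[0.07,0,0,0,0,0],[0.1,0,0,0,0,0],[0.13,0,0,0,0,0],[0.16,0,0,0,0,0],[0.19,0,0,0,0,0],[0.22,0,0,0,0,0],[0.235,0,0,0,0,0],[0.24,0,0,0,0,0]]'
python3 shift.py '[[0,0,0,0,0,0],[0,0,0,0,0,0],[0,0,0,0,0,0],[0,0,0,0,0,0],[0,0,0,0,0,0]]' 0.6
python3 shift.py '[[0,0,-0.03,0,0,0],[0,0,-0.07,0,0,0],[0,0,-0.12,0,0,0],[0,0,-0.15,0,0,0],[0,0,-0.15,0,0,0]]' 0.6
python3 - <<'E'
from h import *
s=sensors.sense();print(s['joint_pos'],s['tcp_pos'])
im=cams.capture('top');cv2.imwrite('pics/raw2.png',im)
print(proj('top',[[.4,-.08,.02],[.42,-.22,.02]]))
cv2.imwrite('pics/top2.png',cv2.resize(im[150:300,190:390],(800,600),interpolation=cv2.INTER_CUBIC))
E
```

```text
time_s: 3.55
tcp_pos: [0.4003, -0.0812, 0.0074]
orientation: [0.654, 0.757, -0.0, 0.0]
ft_force: [-0.7, -1.7, 1.8]
finger_gap: 0.235
grip_force: 40.1
time_s: 4.05
tcp_pos: [0.4005, -0.0825, 0.0072]
orientation: [0.655, 0.756, -0.0, -0.0]
ft_force: [0.3, 0.7, 0.4]
finger_gap: 0.599
grip_force: 0.0
time_s: 4.55
tcp_pos: [0.4038, -0.0838, 0.1628]
orientation: [0.654, 0.756, 0.002, 0.005]
ft_force: [0.2, -0.1, 0.8]
finger_gap: 0.601
grip_force: 0.0
[-4.51815469e-01 -2.63685770e-01  2.26155759e+00  9.49692198e-05
  1.13241254e+00 -5.95631940e-01] [ 0.40383571 -0.08380209  0.16281865]
[[275.99243633 245.23871446]
 [321.8433472  236.66592227]]
```

View pics/top2.png

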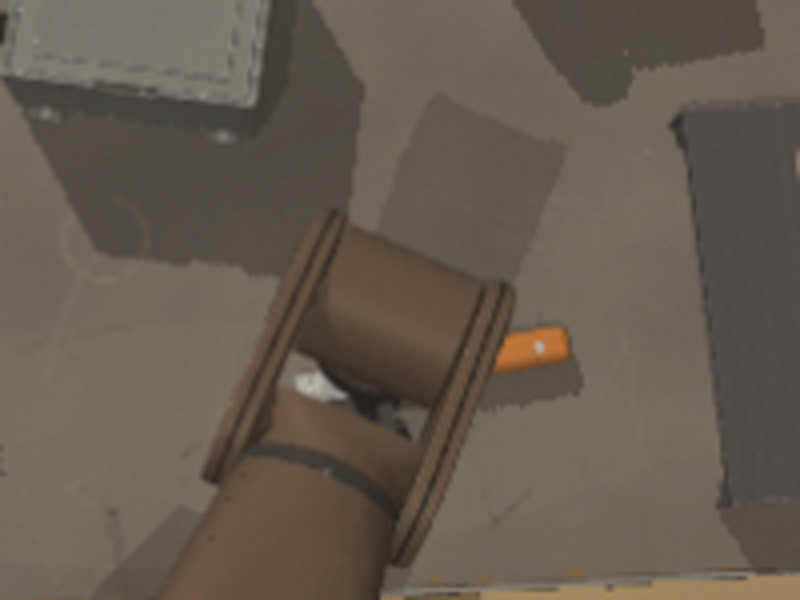

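The tool is out. The arm hides its blade, and the handle's back end is visible at about (570,345) in the crop. Next: locate it and fit a simple arm model to check reach.

```bash
cat > arm.py <<'E'
from h import *
from scipy.optimize import least_squares
D=[([-1.376,.2871,1.5781,1.2786],[.22806,-.63466,.23004]),([-.81614,.06753,1.98725,1.09252],[.4336,-.3138,.14837]),([-.82169,.29284,2.03301,.81385],[.43557,-.32027,.00779]),([-.45182,-.26369,2.26156,1.13241],[.40384,-.08380,.16282])]
def fk(p,q):  # planar r,z
    L1,L2,h,L3=p;a=q[1];b=a+q[2];c=b+q[3]
    return np.array([L1*np.sin(a)+L2*np.sin(b)+L3*np.sin(c),h+L1*np.cos(a)+L2*np.cos(b)+L3*np.cos(c)])
def res(p): return np.concatenate([fk(p[:4],q)-[np.sqrt(x[0]**2+x[1]**2-p[4]**2),x[2]] for q,x in D])
f=least_squares(res,[.45,.4,.2,.2,.1])
if __name__=='__main__': print(f.x,np.abs(f.fun).max())
E
python3 arm.py; python3 - <<'E'
from h import *
e=back('top',[(190+569.5/4-.4,150+343.5/4-.4)],.024)[0]
print('end',e); d=np.array([np.cos(1.7166),np.sin(1.7166),0])
t=np.array([.4295,-.2844,.012])+d*.24
print('pred end',t-.21*d, 'pred hmid',t-.15*d)
E
```

```text
[0.43208379 0.57342783 0.15807652 0.17397962 0.02202738] 0.0033059063548619427
end [ 0.42188121 -0.25032908  0.024     ]
pred end [ 0.42514137 -0.25471832  0.012     ] pred hmid [ 0.41642411 -0.19535495  0.012     ]
```

```bash
python3 - <<'E'
from h import *
Rt=R.from_euler('z',1.7166)*R.from_quat([1,0,0,0])*R.from_rotvec([0,-.3,0])
g=np.array([.4116,-.1727,.0]); t=g+.019*Rt.apply([0,0,1]); t[2]=.09
print(Rt.apply([0,0,1]),t);togo(t,Rt)
E
```

```text
[ 0.04293543 -0.29238458 -0.95533649] [ 0.41241577 -0.17825531  0.09      ]
d [-0.0955 -0.0038  0.0701] rv [ 0.0046 -0.2967 -0.0028]
```

```bash
python3 shift.py '[[-0.03,-0.001,0,0,-0.08,0],[-0.06,-0.002,0.01,0,-0.16,0],[-0.09,-0.004,0.04,0,-0.24,0],[-0.0955,-0.004,0.06,0.004,-0.297,0],[-0.0955,-0.004,0.07,0.004,-0.297,0],[-0.0955,-0.004,0.07,0.004,-0.297,0]]' 0.8
python3 - <<'E'
from h import *
Rt=R.from_euler('z',1.7166)*R.from_quat([1,0,0,0])*R.from_rotvec([0,-.3,0])
s=sensors.sense();print(s['joint_pos'],s['tcp_pos'])
togo([.4124,-.1783,.006],Rt)
im=cams.capture('top');cv2.imwrite('pics/raw3.png',im)
im=cams.capture('side');cv2.imwrite('pics/raw3s.png',im)
a=cv2.imread('pics/raw3.png')[190:290,230:330];b=im[190:290,230:330]
cv2.imwrite('pics/c3.png',cv2.resize(np.hstack([a,b]),(800,400),interpolation=cv2.INTER_CUBIC))
E
```

```text
time_s: 5.2
tcp_pos: [0.4081, -0.1758, 0.0841]
orientation: [0.647, 0.748, -0.099, 0.107]
ft_force: [0.4, 0.3, 0.0]
finger_gap: 0.797
grip_force: 0.0
[-0.50206199 -0.10426089  2.31426248 -0.33758049  0.78935986 -0.42504328] [ 0.4081318  -0.17582087  0.08406629]
d [0.0195 0.0046 0.0756] rv [-0.0098 -0.0084  0.0005]
```

View pics/c3.png

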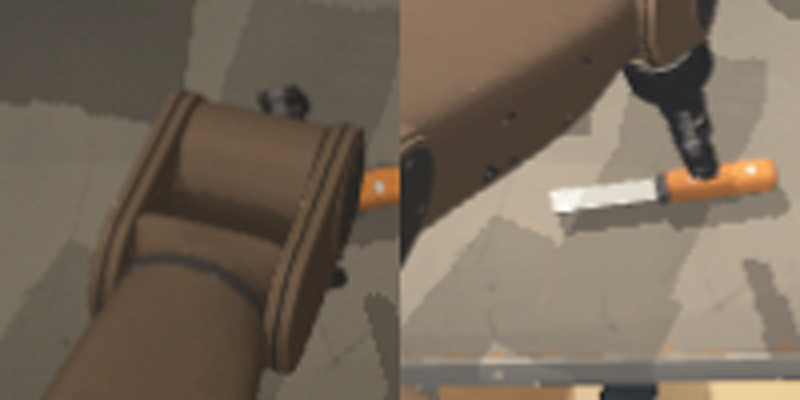

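In the side view the whole tool is visible: blade tip at about (553,202), root at (662,187) and handle end at about (775,172). I'll check these against the target.

```bash
python3 - <<'E'
from h import *
f=lambda x,y:[(230+(x-400+.5)/4-.5,190+(y+.5)/4-.5)]
tip=back('side',f(553,202),.0138)[0];root=back('side',f(662,186),.0138)[0];end=back('side',f(775,171),.022)[0]
print(tip,root,end,np.linalg.norm(tip-root),np.linalg.norm(root-end),np.arctan2(*(tip-end)[[1,0]]))
E
```

```text
[ 0.39497884 -0.04465166  0.0138    ] [ 0.41013953 -0.14582459  0.0138    ] [ 0.41910242 -0.25061245  0.022     ] 0.10230253556348734 0.10548965583598041 1.687392122147915
```

```bash
python3 shift.py '[[0.008,0.004,0.03,-0.01,-0.008,0],[0.015,0.004,0.055,-0.01,-0.008,0],[0.0185,0.004,0.07,-0.01,-0.008,0],[0.0185,0.004,0.073,-0.01,-0.008,0],[0.0185,0.004,0.073,-0.01,-0.008,0]]' 0.8
python3 shift.py '[[0,0,0,0,0,0],[0,0,0,0,0,0],[0,0,0,0,0,0],[0,0,0,0,0,0],[0,0,0,0,0,0],[0,0,0,0,0,0]]' 0 110
python3 - <<'E'
from h import *
s=sensors.sense();print(s['joint_pos'].round(3),s['tcp_pos'],s['orientation'],s['time_s'])
E
```

```text
time_s: 5.8
tcp_pos: [0.4154, -0.1808, 0.0129]
orientation: [0.646, 0.748, -0.097, 0.117]
ft_force: [-0.2, -0.1, -0.9]
finger_gap: 0.804
grip_force: 0.0
time_s: 6.4
tcp_pos: [0.4156, -0.1808, 0.0138]
orientation: [0.646, 0.748, -0.097, 0.118]
ft_force: [-2.1, 2.6, 7.0]
finger_gap: 0.295
grip_force: 109.0
[-0.503  0.061  2.325 -0.429  0.604 -0.311] [ 0.4156078  -0.18083251  0.01379031] [ 0.64644623  0.74751116 -0.09708961  0.11793199] 6.4
```

```bash
cat > t.py <<'E'
from h import *
def H(p,r):
    M=np.eye(4);M[:3,:3]=r.as_matrix();M[:3,3]=p;return M
rz=lambda a:R.from_euler('z',a)
TCPg=H([.4156,-.1808,.0138],R.from_quat([.64645,.74751,-.09709,.11793]))
TOOLg=H([.409,-.147,0],rz(1.70))
X=np.linalg.inv(TCPg)@TOOLg
yaw=-.157
BOX=H([.6888,.0595,0],rz(yaw))
# tool target in box frame: tip at p (box), pitch up th
def tcp_for(p,th,dyaw=0,X=X):
    r=rz(dyaw)*R.from_euler('y',-th); o=np.array(p)-r.apply([.105,0,.012])
    return BOX@H(o,r)@np.linalg.inv(X)
def cur():
    p,r=pose();return H(p,r)
def toolnow(X=X):
    T=np.linalg.inv(BOX)@cur()@X; tip=(T@[.105,0,.012,1])[:3]; return tip, np.arctan2(T[2,0],T[0,0]), np.arctan2(T[1,0],T[0,0])
def go(M):
    D=np.linalg.inv(cur())@M; print('d',D[:3,3].round(4),'rv',R.from_matrix(D[:3,:3]).as_rotvec().round(4))
if __name__=='__main__':
    p,r=pose();print('up .1:',r.inv().apply([0,0,.1]).round(4))
    for q in([-.1,0,.15],[-.1,0,.105]): M=tcp_for(q,0);print(M[:3,3]);go(M)
E
python3 t.py
```

```text
up .1: [-0.0302  0.0007 -0.0953]
[0.45203297 0.09476357 0.1518    ]
d [ 0.2134  0.0771 -0.2117] rv [ 0.5605 -0.0136  1.7703]
[0.45203297 0.09476357 0.1068    ]
d [ 0.227   0.0768 -0.1688] rv [ 0.5605 -0.0136  1.7703]
```

```bash
python3 shift.py '[[-0.009,0,-0.028,0,0,0],[-0.018,0,-0.06,0,0,0],[-0.027,0,-0.09,0,0,0],[-0.036,0.001,-0.12,0,0,0],[-0.045,0.001,-0.142,0,0,0],[-0.045,0.001,-0.142,0,0,0]]'
python3 t.py
```

```text
time_s: 7.0
tcp_pos: [0.4171, -0.1818, 0.1655]
orientation: [0.646, 0.747, -0.096, 0.121]
ft_force: [0.3, 0.1, -0.7]
finger_gap: 0.292
grip_force: 108.9
up .1: [-0.0306  0.0013 -0.0952]
[0.45203297 0.09476357 0.1518    ]
d [ 0.2602  0.0748 -0.0681] rv [ 0.5679 -0.0161  1.7688]
[0.45203297 0.09476357 0.1068    ]
d [ 0.2739  0.0742 -0.0252] rv [ 0.5679 -0.0161  1.7688]
```

```bash
python3 shift.py '[[0.02,0.006,-0.005,0.043,-0.001,0.134],[0.04,0.011,-0.01,0.086,-0.002,0.268],[0.06,0.017,-0.016,0.129,-0.003,0.402],[0.08,0.023,-0.021,0.172,-0.005,0.536],[0.1,0.029,-0.026,0.215,-0.006,0.67],[0.12,0.035,-0.031,0.258,-0.007,0.804],[0.14,0.04,-0.037,0.301,-0.008,0.938],[0.16,0.046,-0.042,0.344,-0.01,1.072],[0.18,0.052,-0.047,0.387,-0.011,1.206],[0.2,0.058,-0.052,0.43,-0.012,1.34]]'
python3 t.py
```

```text
time_s: 8.0
tcp_pos: [0.4412, 0.0332, 0.1488]
orientation: [0.976, 0.149, -0.155, 0.025]
ft_force: [-0.1, -0.3, -1.0]
finger_gap: 0.294
grip_force: 108.9
up .1: [-0.031   0.0002 -0.0951]
[0.45203297 0.09476357 0.1518    ]
d [ 0.0264 -0.0555 -0.0118] rv [0.1307 0.0066 0.4248]
[0.45203297 0.09476357 0.1068    ]
d [ 0.0404 -0.0556  0.0309] rv [0.1307 0.0066 0.4248]
```

```bash
python3 shift.py '[[0.008,-0.018,-0.003,0.043,0.002,0.14],[0.017,-0.037,-0.008,0.086,0.004,0.28],[0.0264,-0.0555,-0.012,0.131,0.0066,0.425],[0.0264,-0.0555,-0.012,0.131,0.0066,0.425],[0.0264,-0.0555,-0.012,0.131,0.0066,0.425]]'
python3 - <<'E'
from t import *
s=sensors.sense();print(s['joint_pos'].round(3),s['tcp_pos'],toolnow())
im=cams.capture('side');cv2.imwrite('pics/raw4s.png',im);im=cams.capture('top');cv2.imwrite('pics/raw4.png',im)
T=cur()@X;P=(T@np.array([[.105,0,.012,1],[.105,.011,.014,1],[.105,-.011,.014,1],[0,0,.014,1]]).T).T[:,:3]
for n in('top','side'):print(n,proj(n,P).round(1).tolist())
a=im[120:240,200:300];b=cv2.imread('pics/raw4s.png')[130:250,200:300]
cv2.imwrite('pics/c4.png',cv2.resize(np.hstack([a,b]),(800,480),interpolation=cv2.INTER_CUBIC))
E
```

```text
time_s: 8.5
tcp_pos: [0.4517, 0.0933, 0.1527]
orientation: [0.986, -0.065, -0.152, -0.006]
ft_force: [0.5, 0.2, -1.2]
finger_gap: 0.292
grip_force: 108.9
[-0.03   0.069  2.     0.024  1.377  1.665] [0.45170799 0.09328109 0.15267495] (array([-0.10011382, -0.00024228,  0.1509693 ]), np.float64(0.0006816034915440302), np.float64(0.009136931265672138))
top [[219.7, 175.0], [215.8, 174.4], [223.6, 175.3], [214.8, 211.9]]
side [[234.5, 175.6], [231.5, 175.0], [237.4, 175.6], [229.6, 198.1]]
```

View pics/c4.png

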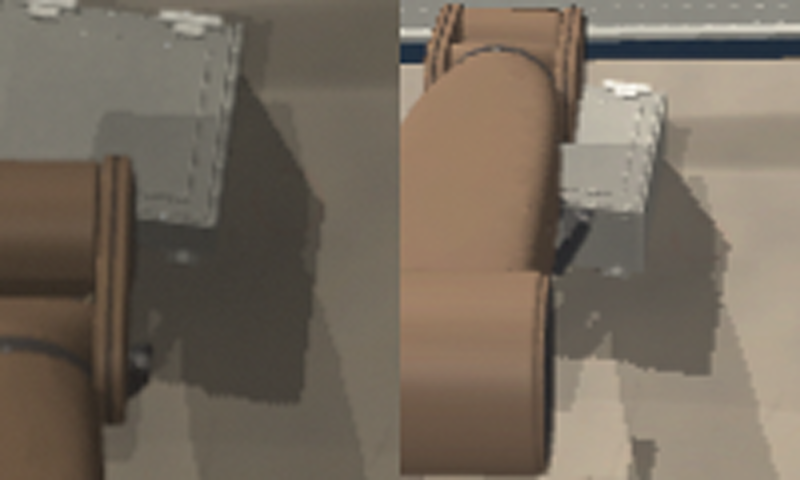

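The blade is hidden behind the arm in both views; only the box's right front corner is clear, at crop position (637,212). I'll find the sill by touch, lowering the tip over the notch.

```bash
python3 - <<'E'
from t import *
go(tcp_for([-.0775,0,.112],-.03));go(tcp_for([-.0775,0,.104],-.03))
E
```

```text
d [ 0.032  -0.0014  0.0269] rv [ 0.0027 -0.0316  0.0065]
d [ 0.0344 -0.0014  0.0345] rv [ 0.0027 -0.0316  0.0065]
```

```bash
python3 shift.py '[[0.015,-0.0007,0.005,0.003,-0.03,0.006],[0.028,-0.0014,0.016,0.003,-0.03,0.006],[0.032,-0.0014,0.026,0.003,-0.03,0.006],[0.0344,-0.0014,0.034,0.003,-0.03,0.006],[0.0344,-0.0014,0.0345,0.003,-0.03,0.006],[0.0344,-0.0014,0.0345,0.003,-0.03,0.006],[0.0344,-0.0014,0.0345,0.003,-0.03,0.006]]'
python3 - <<'E'
from t import *
print(toolnow(),sensors.sense()['ft_force'])
go(tcp_for([-.0775,0,.094],-.03))
go(tcp_for([-.0775,0,.086],-.03))
E
```

```text
time_s: 9.3
tcp_pos: [0.4752, 0.0918, 0.1115]
orientation: [0.984, -0.07, -0.165, -0.009]
ft_force: [0.2, 0.0, -1.2]
finger_gap: 0.29
grip_force: 108.9
(array([-0.07672945,  0.00051301,  0.10602717]), np.float64(-0.026060090996391658), np.float64(-0.001063367447386182)) [ 0.22831563  0.04655127 -1.15451499]
d [0.003  0.0006 0.0111] rv [-0.0015 -0.004  -0.0007]
d [0.0056 0.0005 0.0187] rv [-0.0015 -0.004  -0.0007]
```

```bash
python3 shift.py '[[0.0015,0,0.005,0,0,0],[0.0028,0,0.009,0,0,0],[0.0028,0,0.009,0,0,0]]' | grep -E 'tcp|ft'
python3 shift.py '[[0.0006,0,0.002,0,0,0],[0.0006,0,0.002,0,0,0]]' | grep -E 'tcp|ft'
python3 shift.py '[[0.0006,0,0.002,0,0,0],[0.0006,0,0.002,0,0,0]]' | grep -E 'tcp|ft'
python3 -c "
from t import *
print(toolnow())"
```

```text
tcp_pos: [0.4742, 0.0918, 0.1007]
ft_force: [-1.0, 0.3, -1.6]
tcp_pos: [0.4745, 0.0917, 0.0991]
ft_force: [-0.2, 0.0, -2.0]
tcp_pos: [0.4745, 0.0918, 0.0971]
ft_force: [-0.1, -0.2, -1.0]
(array([-0.07744741,  0.00035375,  0.09146176]), np.float64(-0.0273536658593698), np.float64(-0.0013772531083121077))
```

```bash
for i in 1; do python3 shift.py '[[0.0005,0,0.0015,0,0,0],[0.0005,0,0.0015,0,0,0]]' | grep -E 'tcp|ft'; done
python3 shift.py '[[0.0005,0,0.0015,0,0,0],[0.0005,0,0.0015,0,0,0]]' | grep -E 'tcp|ft'
python3 shift.py '[[0.0005,0,0.0015,0,0,0],[0.0005,0,0.0015,0,0,0]]' | grep -E 'tcp|ft'
python3 -c "
from t import *
print(toolnow())"
```

```text
tcp_pos: [0.4745, 0.0917, 0.0955]
ft_force: [0.2, 0.2, -2.3]
tcp_pos: [0.4746, 0.0917, 0.0941]
ft_force: [0.1, -0.2, 0.2]
tcp_pos: [0.4747, 0.0918, 0.0927]
ft_force: [0.1, -0.1, 2.2]
(array([-0.07723047,  0.00039696,  0.08719072]), np.float64(-0.026574512898194465), np.float64(-0.0012729945279203773))
```

```bash
python3 - <<'E'
from t import *
go(tcp_for([-.0772,0,.0886],-.0266));go(tcp_for([-.064,0,.0886],-.0266));go(tcp_for([-.052,0,.0886],-.0266))
E
```

```text
d [-0.0004  0.0006 -0.0013] rv [-0.0015 -0.     -0.0009]
d [ 0.012   0.0008 -0.0057] rv [-0.0015 -0.     -0.0009]
d [ 0.0234  0.001  -0.0096] rv [-0.0015 -0.     -0.0009]
```

```bash
python3 shift.py '[[-0.0004,0.0006,-0.0018,0,0,0],[0.006,0.0006,-0.004,0,0,0],[0.012,0.0008,-0.006,0,0,0],[0.012,0.0008,-0.006,0,0,0]]' | grep -E 'tcp|ft'
python3 shift.py '[[0.006,0.0002,-0.002,0,0,0],[0.0115,0.0002,-0.004,0,0,0],[0.0115,0.0002,-0.004,0,0,0]]' | grep -E 'tcp|ft'
python3 -c "
from t import *
print(toolnow(),sensors.sense()['joint_pos'].round(3))
for th in(.1,.2,.3,.4,.5):
  # rotate blade about sill point: blade bottom line through (-.08,.0885)
  L=.028;u=np.array([np.cos(th),0,np.sin(th)]);n=np.array([-np.sin(th),0,np.cos(th)])
  p=np.array([-.080,0,.0885-.0011])+L*u+n*.00175
  print(th,p.round(4));go(tcp_for(p,th))
"
```

```text
tcp_pos: [0.489, 0.0887, 0.0944]
ft_force: [0.6, -0.5, -0.6]
tcp_pos: [0.5008, 0.0869, 0.0944]
ft_force: [0.9, 0.6, 0.2]
(array([-0.05069604, -0.00033614,  0.0890086 ]), np.float64(-0.02544212560082925), np.float64(-0.0015733445478296156)) [-0.042  0.263  1.903  0.028  1.307  1.66 ]
0.1 [-0.0523  0.      0.0919]
d [ 0.0036 -0.0002  0.0141] rv [-0.0033  0.1254  0.0003]
0.2 [-0.0529  0.      0.0947]
d [ 0.0085 -0.0003  0.0242] rv [-0.0046  0.2254  0.0014]
0.3 [-0.0538  0.      0.0973]
d [ 0.0143 -0.0003  0.0337] rv [-0.0059  0.3254  0.0025]
0.4 [-0.0549  0.      0.0999]
d [ 0.021  -0.0003  0.0425] rv [-0.0072  0.4254  0.0037]
0.5 [-0.0563  0.      0.1024]
d [ 0.0286 -0.0003  0.0507] rv [-0.0085  0.5254  0.0048]
```

```bash
python3 shift.py '[[0.0018,0,0.007,0,0.063,0],[0.0036,0,0.0141,0,0.125,0],[0.006,0,0.019,0,0.175,0],[0.0085,0,0.0242,0,0.225,0],[0.0085,0,0.0242,0,0.225,0]]' | grep -E 'tcp|ft|gap'
python3 -c "
from t import *
print(toolnow(),sensors.sense()['torque'])"
```

```text
tcp_pos: [0.5006, 0.0869, 0.0698]
ft_force: [1.0, -0.6, 4.1]
finger_gap: 0.29
(array([-0.05321805, -0.00021356,  0.09596396]), np.float64(0.20163030485171124), np.float64(-0.0002835674731954732)) [-0.10004958  0.05066825 -0.0320924 ]
```

```bash
python3 shift.py '[[0.003,0,0.005,0,0.05,0],[0.006,0,0.0095,0,0.1,0],[0.006,0,0.0095,0,0.1,0]]' | grep -E 'tcp|ft|gap'
python3 -c "
from t import *
print(toolnow(),sensors.sense()['torque'])"
python3 shift.py '[[0.003,0,0.0045,0,0.05,0],[0.0067,0,0.009,0,0.1,0],[0.0067,0,0.009,0,0.1,0]]' | grep -E 'tcp|ft|gap'
python3 -c "
from t import *
print(toolnow(),sensors.sense()['torque'])
im=cams.capture('side');cv2.imwrite('pics/raw5s.png',im)"
```

```text
tcp_pos: [0.5023, 0.0866, 0.0574]
ft_force: [-4.1, 0.5, 0.4]
finger_gap: 0.293
(array([-0.0545144 , -0.00018164,  0.09590028]), np.float64(0.2926793852590939), np.float64(0.00023521411760553176)) [ 0.11014749  0.3977444  -0.02262603]
tcp_pos: [0.5086, 0.0856, 0.0478]
ft_force: [-2.5, -0.5, 0.5]
finger_gap: 0.287
(array([-0.05253391, -0.00017607,  0.09939853]), np.float64(0.3918081586525453), np.float64(0.0003554106383449026)) [-0.00752537  0.17524185  0.03399681]
```

```bash
python3 -c "
from h import *
im=cams.capture('top')
a=im[95:215,180:280];b=cv2.imread('pics/raw5s.png')[130:250,200:300]
cv2.imwrite('pics/c5.png',cv2.resize(np.hstack([a,b]),(800,480),interpolation=cv2.INTER_CUBIC))"
```

```text
(no output)
```

View pics/c5.png

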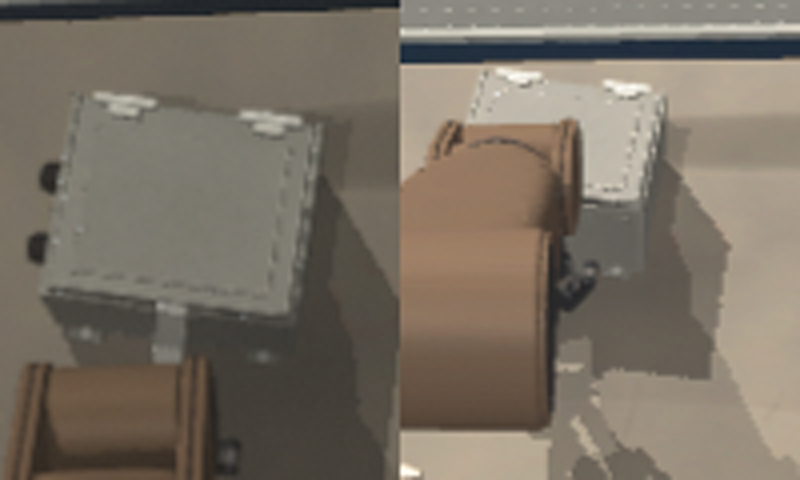

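The blade is centred in the notch, at about (170,310) in the crop, and the cover's front edge looks slightly raised. I'll lever a little further to make sure of the step.

```bash
python3 shift.py '[[0.003,0,0.0045,0,0.05,0],[0.0067,0,0.0095,0,0.1,0],[0.0067,0,0.0105,0,0.1,0],[0.0067,0,0.0105,0,0.1,0]]' | grep -E 'tcp|ft|gap'
python3 - <<'E'
from t import *
tip,th,dy=toolnow();s=sensors.sense();print(tip,th,s['torque'],s['joint_pos'].round(3))
# swing: pushing point on underside at radius r from hinge lower face
def swing(phi,r,th):
    h=np.array([.077,0,.099]);u=np.array([-np.cos(phi),0,np.sin(phi)]);n=np.array([-np.sin(phi),0,-np.cos(phi)])
    return tcp_for(h+r*u+n*.005+np.array([0,0,-.003]),th)
for phi,r,th in[(.12,.128,.5),(.3,.128,.5),(.5,.128,.5),(.7,.126,.5),(.9,.124,.5),(1.1,.12,.5),(1.3,.115,.5),(1.5,.11,.5),(1.7,.105,.5)]:
    print(phi,end=' ');go(swing(phi,r,th))
E
```

```text
tcp_pos: [0.5166, 0.0845, 0.0439]
ft_force: [-29.2, 1.8, 39.7]
finger_gap: 0.294
[-4.99279147e-02  4.42386416e-05  1.07396734e-01] 0.48574452501170323 [-5.54859824e-04  3.92775283e+00 -2.05998064e-01] [-0.017  0.119  2.167 -0.047  0.679  1.728]
0.12 d [-0.0003 -0.      0.0028] rv [-0.0074  0.0141  0.0029]
0.3 d [ 0.0076  0.0002 -0.0189] rv [-0.0074  0.0141  0.0029]
0.5 d [ 0.0207  0.0005 -0.0408] rv [-0.0074  0.0141  0.0029]
0.7 d [ 0.0392  0.0009 -0.0581] rv [-0.0074  0.0141  0.0029]
0.9 d [ 0.0605  0.0013 -0.0712] rv [-0.0074  0.0141  0.0029]
1.1 d [ 0.0841  0.0017 -0.0778] rv [-0.0074  0.0141  0.0029]
1.3 d [ 0.1079  0.0021 -0.0783] rv [-0.0074  0.0141  0.0029]
1.5 d [ 0.1304  0.0025 -0.0742] rv [-0.0074  0.0141  0.0029]
1.7 d [ 0.1505  0.0028 -0.0658] rv [-0.0074  0.0141  0.0029]
```

```bash
python3 shift.py '[[-0.003,0,-0.002,0,0,0],[-0.003,0,-0.004,0,0,0],[-0.003,0,-0.004,0,0,0]]' | grep -E 'tcp|ft|gap'
python3 - <<'E'
from t import *
tip,th,dy=toolnow();s=sensors.sense();print(tip,th,s['torque'],s['joint_pos'].round(3))
cv2.imwrite('pics/raw6s.png',cams.capture('side'))
im=cams.capture('top')
a=im[95:215,180:280];b=cv2.imread('pics/raw6s.png')[130:250,200:300]
cv2.imwrite('pics/c6.png',cv2.resize(np.hstack([a,b]),(800,480),interpolation=cv2.INTER_CUBIC))
E
```

```text
tcp_pos: [0.5163, 0.0845, 0.0445]
ft_force: [-2.7, 0.9, 6.4]
finger_gap: 0.289
[-0.0510536  -0.00014627  0.10957672] 0.49890689618273837 [0.02923577 0.7803362  0.02929959] [-0.018  0.111  2.176 -0.047  0.665  1.729]
```

View pics/c6.png

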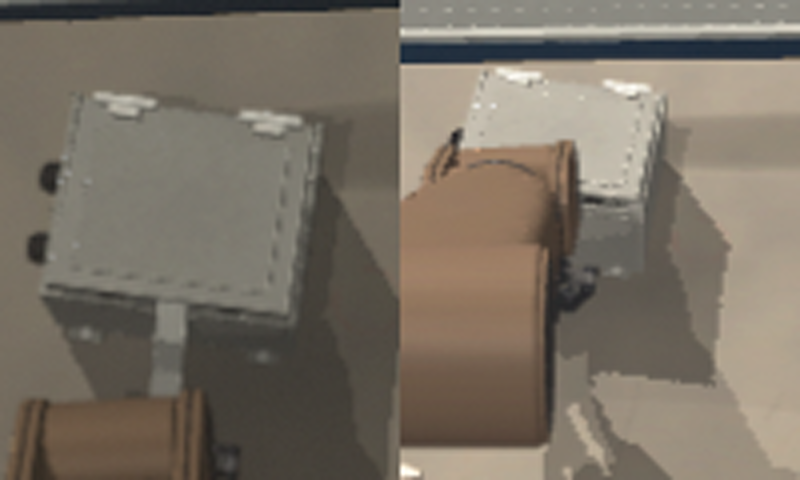

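The side view now shows a dark gap under the cover's front edge at about (610,198), so the catches have let go. Next: swing it open along an arc.

```bash
python3 - <<'E'
from t import *
def swing(phi,r,th):
    h=np.array([.077,0,.099]);u=np.array([-np.cos(phi),0,np.sin(phi)]);n=np.array([-np.sin(phi),0,-np.cos(phi)])
    return tcp_for(h+r*u+n*.005+np.array([0,0,-.003]),th)
for phi,r,th in[(.2,.128,.5),(.35,.128,.5),(.5,.128,.5),(.7,.126,.5),(.9,.124,.5),(1.1,.12,.5),(1.3,.115,.5),(1.5,.11,.5),(1.75,.11,.5)]:
    print(phi,end=' ');go(swing(phi,r,th))
E
```

```text
0.2 d [ 0.0029  0.     -0.0065] rv [-0.0094  0.0011  0.0024]
0.35 d [ 0.0109  0.0002 -0.0239] rv [-0.0094  0.0011  0.0024]
0.5 d [ 0.0214  0.0004 -0.04  ] rv [-0.0094  0.0011  0.0024]
0.7 d [ 0.0401  0.0007 -0.0571] rv [-0.0094  0.0011  0.0024]
0.9 d [ 0.0616  0.0011 -0.0699] rv [-0.0094  0.0011  0.0024]
1.1 d [ 0.0853  0.0015 -0.0761] rv [-0.0094  0.0011  0.0024]
1.3 d [ 0.1091  0.0019 -0.0764] rv [-0.0094  0.0011  0.0024]
1.5 d [ 0.1315  0.0022 -0.0719] rv [-0.0094  0.0011  0.0024]
1.75 d [ 0.1584  0.0027 -0.0665] rv [-0.0094  0.0011  0.0024]
```

```bash
python3 shift.py '[[0.003,0,-0.0065,0,0,0],[0.007,0,-0.015,0,0,0],[0.011,0,-0.024,0,0,0],[0.016,0,-0.032,0,0,0],[0.0214,0,-0.04,0,0,0],[0.031,0.0005,-0.049,0,0,0],[0.04,0.001,-0.057,0,0,0],[0.05,0.001,-0.064,0,0,0],[0.0616,0.001,-0.07,0,0,0],[0.0616,0.001,-0.07,0,0,0]]' | grep -E 'tcp|ft|gap'
python3 - <<'E'
from t import *
s=sensors.sense();print(toolnow(),s['torque'])
im=cams.capture('top');cv2.imwrite('pics/raw7.png',im)
a=im[75:215,180:280];b=cams.capture('side')[110:250,180:280]
cv2.imwrite('pics/c7.png',cv2.resize(np.hstack([a,b]),(800,560),interpolation=cv2.INTER_CUBIC))
E
```

```text
tcp_pos: [0.5651, 0.077, 0.1263]
ft_force: [0.5, -0.2, -1.1]
finger_gap: 0.293
(array([-2.02967126e-03,  6.82884485e-05,  1.92159375e-01]), np.float64(0.5048207242786605), np.float64(-0.0010279910880076817)) [ 0.09028632  0.07732029 -0.01853738]
```

View pics/c7.png

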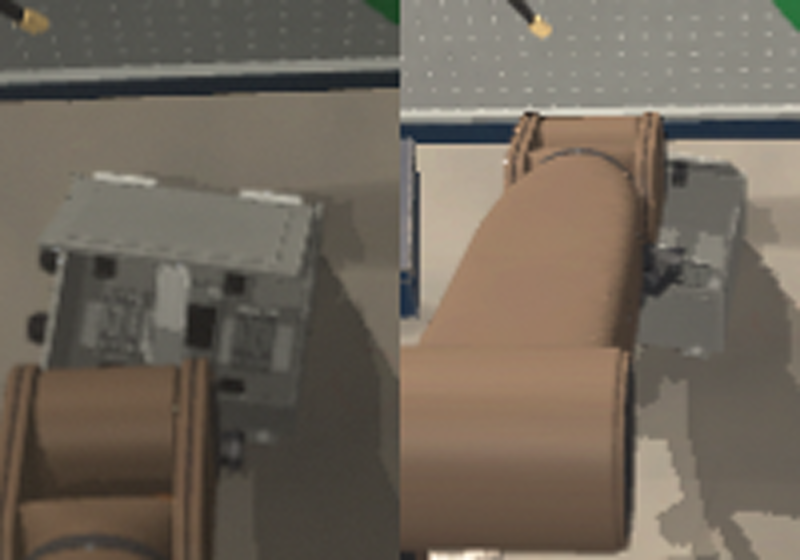

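The cover is swinging open: its front edge is at (170,260) in the crop, and the box's interior and the blade at (170,300) are in view. I'll continue the arc.

```bash
python3 shift.py '[[0.012,0,-0.003,0,0,0],[0.024,0.0005,-0.006,0,0,0],[0.036,0.0005,-0.0065,0,0,0],[0.0475,0.001,-0.0065,0,0,0],[0.06,0.001,-0.004,0,0,0],[0.07,0.001,-0.002,0,0,0],[0.084,0.0015,0,0,0,0],[0.097,0.0015,0.003,0,0,0],[0.1,0.0015,0.004,0,0,0],[0.1,0.0015,0.004,0,0,0]]' | grep -E 'time|tcp|ft|gap'
python3 - <<'E'
from t import *
s=sensors.sense();print(toolnow(),s['torque'],s['joint_pos'].round(3))
E
```

```text
time_s: 15.4
tcp_pos: [0.66, 0.0619, 0.1382]
ft_force: [0.5, -0.0, -2.7]
finger_gap: 0.292
(array([9.45027443e-02, 2.04980567e-05, 2.03276590e-01]), np.float64(0.4981855662835831), np.float64(-0.0004929133570366321)) [0.02880633 0.17370865 0.00606201] [-0.051  0.257  1.801 -0.029  0.894  1.678]
```

```bash
python3 - <<'E'
from t import *
go(tcp_for([-.02,0,.21],.5));go(tcp_for([-.12,-.03,.2],.1));go(tcp_for([-.12,-.06,.05],0))
E
```

```text
d [-0.111  -0.0017 -0.0282] rv [-0.0093  0.0017  0.0025]
d [-0.2169  0.0268 -0.0925] rv [-0.0032 -0.3983 -0.0005]
d [-0.2438  0.056   0.0411] rv [-0.0016 -0.4983 -0.0013]
```

```bash
python3 shift.py '[[-0.03,0,-0.008,0,0,0],[-0.07,0,-0.018,0,0,0],[-0.111,-0.001,-0.028,0,0,0],[-0.145,0.01,-0.05,0,-0.13,0],[-0.18,0.02,-0.075,0,-0.26,0],[-0.217,0.027,-0.092,0,-0.4,0],[-0.23,0.04,-0.05,0,-0.45,0],[-0.24,0.056,-0.01,0,-0.498,0],[-0.244,0.056,0.03,0,-0.498,0],[-0.244,0.056,0.04,0,-0.498,0]]' | grep -E 'time|tcp|ft|gap'
python3 - <<'E'
from t import *
s=sensors.sense();print(toolnow(),s['ft_force'],s['joint_pos'].round(3))
for z in(.03,.02,.012): go(tcp_for([-.12,-.06,z],0))
im=cams.capture('top');cv2.imwrite('pics/raw8.png',im)
im2=cams.capture('side');cv2.imwrite('pics/raw8s.png',im2)
T=cur()@X
for n in('top','side'):print(n,proj(n,(T@np.array([[.105,0,.012,1],[0,0,.014,1]]).T).T[:,:3]).round(1).tolist())
cv2.imwrite('pics/c8.png',cv2.resize(np.hstack([im[100:250,180:290],im2[110:260,180:290]]),(800,545),interpolation=cv2.INTER_CUBIC))
E
```

```text
time_s: 16.4
tcp_pos: [0.4186, 0.0391, 0.0495]
ft_force: [-0.0, 0.6, -1.2]
finger_gap: 0.291
(array([-0.12436159, -0.06051642,  0.046676  ]), np.float64(-0.007382401813133643), np.float64(-0.001891434609063592)) [-0.02688761  0.55470706 -1.24234475] [-0.145  0.153  2.135 -0.007  1.168  1.572]
d [ 0.0096 -0.0003  0.0155] rv [-0.0021  0.0074 -0.0013]
d [ 0.0127 -0.0003  0.025 ] rv [-0.0021  0.0074 -0.0013]
d [ 0.0152 -0.0004  0.0326] rv [-0.0021  0.0074 -0.0013]
top [[240.9, 192.8], [236.4, 227.2]]
side [[250.0, 198.6], [245.7, 221.0]]
```

View pics/c8.png

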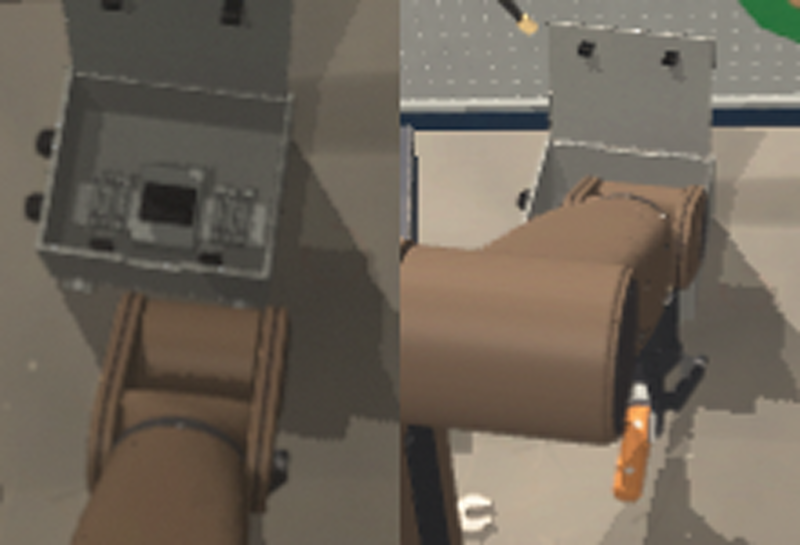

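The cover stands fully open, with the toggle (dark square) at (168,205) in the crop. The handle is at (632,450), where the model predicts it. I'll lower the tool.

```bash
python3 shift.py '[[0.008,0,0.012,0,0.007,0],[0.0125,0,0.024,0,0.007,0],[0.0145,0,0.031,0,0.007,0],[0.0152,0,0.033,0,0.007,0],[0.0152,0,0.033,0,0.007,0]]' | grep -E 'time|tcp|ft|gap'
python3 shift.py '[[0.0006,0,0.0018,0,0,0],[0.0006,0,0.0018,0,0,0]]' | grep -E 'time|tcp|ft|gap'
python3 -c "
from t import *
print(toolnow())"
```

```text
time_s: 17.0
tcp_pos: [0.4262, 0.0382, 0.0174]
ft_force: [0.1, -0.3, -1.1]
finger_gap: 0.289
time_s: 17.2
tcp_pos: [0.4265, 0.038, 0.0155]
ft_force: [1.0, -0.6, -1.4]
finger_gap: 0.294
(array([-0.11635484, -0.06016233,  0.01474409]), np.float64(0.007471054085453026), np.float64(-0.0011054700861087977))
```

```bash
python3 shift.py '[[0.0005,0,0.0015,0,0,0],[0.0005,0,0.0015,0,0,0]]' | grep -E 'tcp|ft'
python3 shift.py '[[0.0005,0,0.0012,0,0,0],[0.0005,0,0.0012,0,0,0]]' | grep -E 'tcp|ft'
python3 shift.py '[[0,0,0,0,0,0],[0,0,0,0,0,0],[0,0,0,0,0,0],[0,0,0,0,0,0]]' 0.9 | grep -E 'tcp|ft|gap'
python3 shift.py '[[-0.0045,0,-0.014,0,0,0],[-0.012,0,-0.038,0,0,0],[-0.024,0,-0.076,0,0,0],[-0.038,0,-0.12,0,0,0],[-0.053,0,-0.17,0,0.1,0],[-0.053,0,-0.17,0,0.2,0],[-0.053,0,-0.17,0,0.28,0],[-0.053,0,-0.17,0,0.28,0]]' 0.9 | grep -E 'time|tcp|ori|ft|gap'
python3 - <<'E'
from t import *
im=cams.capture('top');cv2.imwrite('pics/raw9.png',im)
im2=cams.capture('side');cv2.imwrite('pics/raw9s.png',im2)
cv2.imwrite('pics/c9.png',cv2.resize(np.hstack([im[100:250,180:290],im2[110:260,180:290]]),(800,545),interpolation=cv2.INTER_CUBIC))
# toggle approach: yaw of TCP x along box x, straight down
Rt=rz(yaw)*R.from_quat([1,0,0,0])
for q in([-.061,0,.16],[-.061,0,.068],[-.015,0,.068]):
    M=BOX@H(q,R.identity());print(q,M[:3,3]);go(H(M[:3,3],Rt))
E
```

```text
tcp_pos: [0.4266, 0.038, 0.0139]
ft_force: [0.8, 0.4, -0.3]
tcp_pos: [0.4267, 0.038, 0.0138]
ft_force: [-1.1, 0.1, 7.8]
tcp_pos: [0.4263, 0.038, 0.0122]
ft_force: [-0.2, 0.7, 0.1]
finger_gap: 0.9
time_s: 18.8
tcp_pos: [0.425, 0.0394, 0.1909]
orientation: [0.997, -0.071, -0.009, 0.002]
ft_force: [0.3, 0.1, -0.6]
finger_gap: 0.898
[-0.061, 0, 0.16] [0.62855025 0.0690377  0.16      ]
d [ 0.1971 -0.0584  0.0258] rv [0.0059 0.021  0.0155]
[-0.061, 0, 0.068] [0.62855025 0.0690377  0.068     ]
d [ 0.1991 -0.0589  0.1178] rv [0.0059 0.021  0.0155]
[-0.015, 0, 0.068] [0.67398449 0.06184534 0.068     ]
d [ 0.2451 -0.0582  0.1168] rv [0.0059 0.021  0.0155]
```

View pics/c9.png

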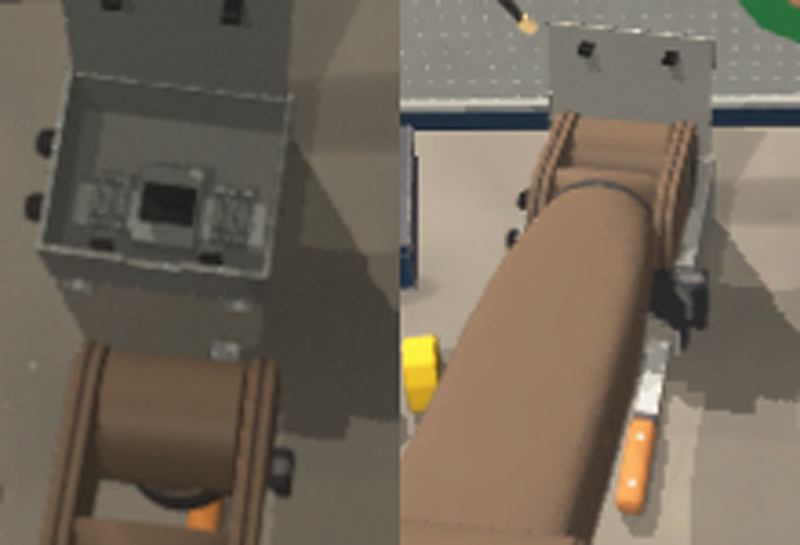

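The tool lies flat and free, with the blade at (650,380) and the handle at (635,460) in the crop. The toggle is at (168,205). I'll close the fingers and move over the notch side.

```bash
python3 shift.py '[[0.04,-0.012,0,0,0.02,0],[0.08,-0.024,0,0,0.02,0.015],[0.12,-0.036,0,0,0.02,0.015],[0.16,-0.048,0.01,0.006,0.02,0.015],[0.197,-0.0584,0.02,0.006,0.021,0.0155],[0.197,-0.0584,0.026,0.006,0.021,0.0155],[0.197,-0.0584,0.026,0.006,0.021,0.0155]]' 0 30 | grep -E 'time|tcp|ft|gap'
python3 - <<'E'
from t import *
for q in([-.032,0,.075],[-.012,0,.08],[.008,0,.075]): print(q,proj('top',(BOX@np.array(q+[1]))[:3]))
Rt=rz(yaw)*R.from_quat([1,0,0,0])
for q in([-.061,0,.1],[-.061,0,.068],[-.015,0,.068]):
    M=BOX@H(q,R.identity());go(H(M[:3,3],Rt))
E
```

```text
time_s: 19.6
tcp_pos: [0.6281, 0.069, 0.1565]
ft_force: [-0.7, 0.0, -1.1]
finger_gap: 0.004
[-0.032, 0, 0.075] [[224.56013897 159.53388474]]
[-0.012, 0, 0.08] [[225.33904982 152.69725082]]
[0.008, 0, 0.075] [[226.32473086 146.8975308 ]]
d [ 0.0008 -0.0002  0.0565] rv [ 0.0007  0.0058 -0.0001]
d [ 0.001  -0.0002  0.0885] rv [ 0.0007  0.0058 -0.0001]
d [ 0.047  -0.0002  0.0882] rv [ 0.0007  0.0058 -0.0001]
```

```bash
python3 shift.py '[[0,0,0.03,0,0.005,0],[0,0,0.06,0,0.005,0],[0,0,0.08,0,0.005,0],[0,0,0.088,0,0.005,0],[0,0,0.088,0,0.005,0]]' | grep -E 'tcp|ft'
python3 shift.py '[[0.008,0,0,0,0,0],[0.016,0,0,0,0,0],[0.024,0,0,0,0,0],[0.032,0,0,0,0,0],[0.04,0,0,0,0,0],[0.046,0,0,0,0,0],[0.046,0,0,0,0,0]]' | grep -E 'tcp|ft'
```

```text
tcp_pos: [0.6276, 0.069, 0.0715]
ft_force: [0.8, -0.1, 0.2]
tcp_pos: [0.6812, 0.0605, 0.0802]
ft_force: [1.5, -1.1, 13.3]
```

```bash
python3 shift.py '[[0,0,-0.03,0,0,0],[-0.04,0,-0.08,0,0,0],[-0.09,0,-0.08,0,0,0],[-0.14,0,-0.08,0,0,0],[-0.16,0,-0.08,0,0,0],[-0.16,0,-0.08,0,0,0]]' | grep -E 'tcp|ft'
python3 - <<'E'
from t import *
im=cams.capture('top')
cv2.imwrite('pics/c10.png',cv2.resize(im[110:180,180:270],(800,622),interpolation=cv2.INTER_CUBIC)[:600])
E
```

```text
tcp_pos: [0.5132, 0.0877, 0.152]
ft_force: [0.4, -0.4, 0.4]
```

View pics/c10.png

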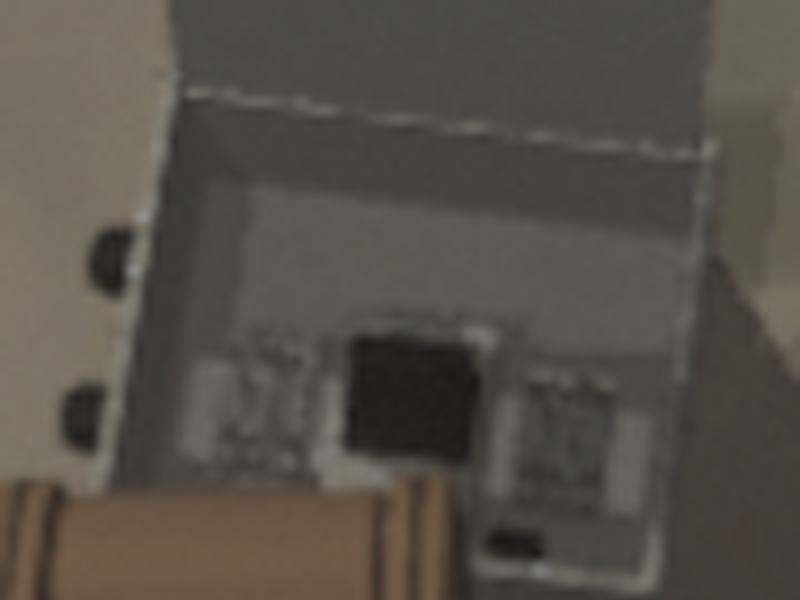

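```bash
python3 - <<'E'
from t import *
im=cams.capture('top').astype(int)
def prof(im,n):
    g=im.sum(2)/3; print(n,[int(x) for x in g[140:170,221:231].mean(1)])
prof(cv2.imread('pics/raw8.png').astype(int),'before');prof(im,'now')
for a in(-.6,-.3,0,.3,.6):
    P=[]
    for s in(0,.036):
        for t in(-.0055,.0055):
            P.append((BOX@[-.012+s*np.sin(a)+t*np.cos(a),0,.045+s*np.cos(a)-t*np.sin(a),1])[:3])
    print(a,proj('top',np.array(P))[:,1].round(1))
s=sensors.sense();print(s['time_s'])
E
```

```text
before [87, 87, 87, 87, 82, 74, 80, 84, 83, 81, 66, 38, 32, 31, 30, 31, 31, 32, 34, 35, 35, 57, 81, 86, 88, 89, 84, 72, 62, 64]
now [87, 88, 87, 87, 83, 75, 78, 69, 45, 33, 33, 31, 31, 30, 30, 31, 32, 31, 32, 33, 35, 56, 80, 84, 79, 73, 73, 74, 76, 75]
-0.6 [157.8 154.4 161.4 157.9]
-0.3 [157.9 154.3 158.  154.3]
0 [157.8 154.4 154.3 150.9]
0.3 [157.6 154.6 150.9 147.9]
0.6 [157.2 155.  147.9 145.7]
21.5
```

The pixel profile shows the toggle about 0.9 rad over, because the fingers rode up onto its end. I'll go back in lower, closer behind it, and push slowly.

```bash
python3 - <<'E'
from t import *
Rt=rz(yaw)*R.from_quat([1,0,0,0])
for q in([-.042,0,.152],[-.042,0,.075],[-.042,0,.064],[-.012,0,.064]):
    M=BOX@H(q,R.identity());go(H(M[:3,3],Rt))
E
```

```text
d [0.1321 0.0003 0.0022] rv [-0.0004 -0.0095  0.0003]
d [0.1313 0.0003 0.0792] rv [-0.0004 -0.0095  0.0003]
d [0.1312 0.0003 0.0902] rv [-0.0004 -0.0095  0.0003]
d [0.1612 0.0003 0.0905] rv [-0.0004 -0.0095  0.0003]
```

```bash
python3 shift.py '[[0.045,0,0,0,-0.01,0],[0.09,0,0,0,-0.01,0],[0.132,0,0.01,0,-0.01,0],[0.132,0,0.04,0,-0.01,0],[0.1315,0,0.07,0,-0.01,0],[0.131,0,0.08,0,-0.01,0],[0.131,0,0.08,0,-0.01,0]]' | grep -E 'tcp|ft'
python3 shift.py '[[0,0,0.005,0,0,0],[0,0,0.01,0,0,0],[0,0,0.01,0,0,0]]' | grep -E 'tcp|ori|ft'
python3 shift.py '[[0.004,0,0,0,0,0],[0.008,0,0,0,0,0],[0.012,0,0,0,0,0],[0.012,0,0,0,0,0]]' | grep -E 'tcp|ori|ft'
python3 shift.py '[[0.004,0,0,0,0,0],[0.008,0,0,0,0,0],[0.008,0,0,0,0,0]]' | grep -E 'tcp|ori|ft'
python3 -c "
from t import *
print((np.linalg.inv(BOX)@cur())[:3,3])"
```

```text
tcp_pos: [0.6454, 0.0661, 0.0701]
ft_force: [-0.7, 0.1, -0.3]
tcp_pos: [0.6461, 0.0664, 0.0631]
orientation: [0.997, -0.078, -0.001, -0.0]
ft_force: [0.7, -0.1, 0.5]
tcp_pos: [0.6584, 0.0643, 0.0628]
orientation: [0.997, -0.079, -0.001, -0.0]
ft_force: [-0.7, 0.5, 0.6]
tcp_pos: [0.6661, 0.0631, 0.0624]
orientation: [0.997, -0.078, -0.002, -0.0]
ft_force: [0.3, 0.5, -0.3]
[-2.30260485e-02  9.25527652e-07  6.23653986e-02]
```

Not yet in contact; I'll keep pushing.

```bash
python3 shift.py '[[0.003,0,0,0,0,0],[0.006,0,0,0,0,0],[0.006,0,0,0,0,0]]' | grep -E 'tcp|ft'
python3 shift.py '[[0.003,0,0,0,0,0],[0.005,0,0,0,0,0],[0.005,0,0,0,0,0]]' | grep -E 'tcp|ft'
python3 shift.py '[[0.002,0,0,0,0,0],[0.004,0,0,0,0,0],[0.004,0,0,0,0,0]]' | grep -E 'tcp|ft'
```

```text
tcp_pos: [0.6707, 0.0624, 0.0617]
ft_force: [-2.6, 1.0, 0.2]
tcp_pos: [0.6738, 0.0619, 0.0613]
ft_force: [-7.6, 0.3, 2.7]
tcp_pos: [0.6741, 0.0619, 0.0612]
ft_force: [-18.1, 1.5, 9.7]
```

It has hit the stop, 18 N with no further travel at the predicted position. I'll withdraw and check it numerically.

```bash
python3 shift.py '[[-0.008,0,0,0,0,0],[-0.02,0,-0.004,0,0,0],[-0.025,0,-0.04,0,0,0],[-0.03,0,-0.09,0,0,0],[-0.07,0,-0.12,0,0,0],[-0.12,0,-0.13,0,0,0],[-0.16,0,-0.13,0,0,0],[-0.18,0,-0.13,0,0,0],[-0.18,0,-0.13,0,0,0],[-0.18,0,-0.13,0,0,0]]' | grep -E 'time|tcp|ft'
python3 - <<'E'
from t import *
im=cams.capture('top').astype(int)
print([int(x) for x in (im.sum(2)/3)[140:170,221:231].mean(1)])
a=cv2.imread('pics/raw8.png').astype(int)
# cover edge unchanged? bystanders unchanged?
d=np.abs(im-cv2.imread('pics/raw_top0.png').astype(int)).sum(2)
for n,P in[('jar',(.736,-.243,.05)),('tape',(.514,.261,.04)),('reg',(.528,.363,.04)),('wr1',(.385,.394,.01)),('wr2',(.357,.18,.01))]:
    u,v=proj('top',P)[0].astype(int);print(n,u,v,d[v-10:v+11,u-10:u+11].mean())
print('cover region diff',np.abs(im-a).sum(2)[85:125,195:255].mean())
# orange handle in the side view
s=cams.capture('side');m=cv2.inRange(cv2.cvtColor(s,cv2.COLOR_BGR2HSV),(5,170,120),(18,255,255))[200:270,225:265]
y,x=np.nonzero(m);print('handle px',len(x),x.mean()+225,y.mean()+200, proj('side',(BOX@[-.116-.15,-.06,.02,1])[:3]))
E
```

```text
time_s: 25.1
tcp_pos: [0.5038, 0.0889, 0.1939]
ft_force: [-0.1, -0.6, 0.3]
[87, 88, 87, 86, 79, 61, 41, 33, 33, 31, 31, 31, 31, 31, 31, 33, 35, 32, 32, 33, 35, 54, 73, 74, 70, 69, 69, 71, 70, 70]
jar 323 133 9.938775510204081
tape 161 211 18.102040816326532
reg 128 207 16.342403628117914
wr1 119 256 15.802721088435375
wr2 190 263 66.3265306122449
cover region diff 2.70375
handle px 0 nan nan [[244.27023115 234.57486377]]<stdin>:12: RuntimeWarning: Mean of empty slice.
  ret = ret.dtype.type(ret / rcount)
```

The toggle's edge is now at row 145.6, against 145.7 predicted for fully over. The cover region is unchanged, and nothing has touched the tool since I released it. I'm handing in.

```bash
python3 -c "
from station import robot, cams, sensors
print(robot.job_done())"
```

```text
the job is handed in; nothing more can be done
None
```

I handed the job in at about 25 s without being told the verdict: by my last checks the cover stands open, the toggle is fully over and the tool lies flat and released, but the final picture could not confirm the wrench's near end (the other bystanders looked unmoved), the toggle took two pushes, and I viewed 12 pictures, over the limit of 10.

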